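Press the round flask into the mixer's sprung head and hold it there

TASK

Get the amber round flask onto the press-to-run vortex mixer: first seat the white wide-mouth ring insert squarely in the pocket of the mixer's sprung head and let go of it, then take the flask out of its cork ring, set it upright in the insert and press it down, without forcing it hard against the stop, until the orange band on the head's stem has sunk out of sight in the housing. Finish while still holding the flask pressed down like that; the yellow insert is too narrow for this flask, so leave it and everything else on the bench where it stands.

Things in the scene. Friction and masses are not known exactly. Their poses are not given: they have to be found in the camera images.
- mixer: press-to-run vortex mixer, standing firm on the bench: white housing 150 (x) x 130 (y) x 59 mm high, its control panel on the -x face. Origin on the bench under the middle of the housing; the vertical axis of the sprung head goes through it, z up
- head_seat (a point): centre of the top face of the mixer's sprung head, moving with it; 102 mm above the bench while the head is up. The head is a round aluminium cup 75 mm across and 21 mm high with an open round pocket 50 mm wide and 14 mm deep in its top; z up along the head's axis
- mix_head (a joint): how far the sprung head is pressed down, in m: 0 = up, 0.013 = on its stop. Spring: 5 N to start, 0.65 N more per mm, weights on the head included; returns when released. Of the 15 mm of stem that show under the cup, the lowest 9 mm are an orange band; it has just sunk into the black collar at 0.009
- ring_wide: white plastic insert for the flask, 34 mm high: upper 22 mm a knurled ring 56 mm across with a 46 mm wide mouth; lower 12 mm a bevelled spigot 46 mm across that goes into the head's pocket until the shoulder above it lies on the head's top face. Stands upright; origin at the centre of its underside (seated: 12 mm below head_seat), z up, yaw does not matter
- ring_narrow: yellow ring insert of the same outer size with a narrow 30 mm mouth, for tubes; does not suit the flask, stays where it is. Origin at the centre of its underside
- cork_ring: loose cork flask stand, a ring 82 mm across, 26 mm high, with a hole about 50 mm wide, in which the flask stands with its lowest point 14 mm above the bench. Origin at the centre of its underside
- flask: stoppered amber flask, about 130 g: a ball 64 mm across, a neck 26 mm across from 62 to 96 mm above the ball's lowest point, a rim 29 mm across to 101, a white stopper 31 mm across to 105 with a knob to 118 mm. Origin at the ball's lowest point, z along the neck; stands upright in the cork ring. In the wide insert its lowest point is about 24 mm above the insert's underside
- vial_1: small white-capped plastic bottle 36 x 36 x 75 mm, bystander; origin under its centre
- vial_2: small white-capped plastic bottle 37 x 37 x 85 mm, bystander; origin under its centre
- loose_cap: blue screw cap 53 mm across, 26 mm high, bystander; origin under its centre
- tube_rack: white test-tube rack 60 x 200 x 132 mm with tubes, long side along its y, bystander; origin under its centre
- powder_tub: clear square tub 113 x 113 x 92 mm, bystander; origin under its centre
- tweezers: steel tweezers lying along their x, 129 x 16 x 9 mm, bystander; origin under their centre
Not all that is in view belongs to the job. Leave any pink look-alike of the ring_wide alone.

How it is judged:
By the outcome, as a careful person would: the job done as asked, in the order asked, and still so for the second after the job is handed in, while the arm keeps its last pose, push and grip.
It also fails if it takes over 58 s, if anything falls off the work surface, if the arm or the gripper's body presses on something with over 40 N, if the wrist force passes 120 N, or if a joint passes its speed limit or range.

ROBOT

A 6-joint arm with a two-finger parallel gripper is mounted at the origin on a cart in front of the work surface, level with it; the furniture and walls round the work are solid. World frame = base frame: x ahead of the robot, y to its left, z up, the work surface at z = 0. Lengths are in mm, angles in rad, forces in N, time in s.
With the tool pointing down it reaches from about 275 to 1000 mm from the base axis. Payload 8.4 kg.
Tool frame: the origin (TCP) lies midway between the tips of the shut fingers; the grasp point (between the pads) lies 19 mm behind it; z points along the fingers, y is the line along which they close (so a half turn about z gives the same grasp; the last joint's range is limited). The gripper opens to 85 mm and grips with 20 to 120 N. Pads are 22 mm wide; open, the fingers measure 114 mm over their backs; the gripper's body (76 mm by 85 mm) begins 54 mm behind the grasp point. The pads swing forward as they close: fully open they stand 13 mm farther back than shut.
Start: joints at [-0.002, 0.353, 1.633, -0, 1.155, -0.002], TCP at [625.002, -0, 231.281] pointing down, gripper open.
Joint ranges: [-2.63, 2.63], [-0.92, 2.1], [0.06, 2.66], [-1.3, 4.44], [0, 2.69], [-3.02, 3.02]. Speed limits (rad/s): [2.22, 2.22, 2.79, 3.14, 3.14, 3.14].

INTERFACE

Orientations are given as [roll, pitch, yaw] about the fixed x, y, z axes, in that order (R = Rz(yaw) Ry(pitch) Rx(roll)).
In Python, from rig import monitor, imaging, r gives the robot as it stands.
- The arm moves only by the tool drive_tool, never from a script. Its argument "plan" is a list of rows, each an object of numbers: "x", "y", "z": the shift along the tool's x, y, z in units of 50 mm (1.0 is 50 mm); "ax", "ay", "az": the turn, a rotation vector about the tool's x, y, z in units of 6 degrees (1.0 is 6 degrees); "hand": the finger opening in mm, from 0 to 85.4. In form: [{"x": .., "y": .., "z": .., "ax": .., "ay": .., "az": .., "hand": ..}, ...]. A call has 1 to 8 rows; each row is the pose to reach, as a shift and turn from the pose commanded when the call began, along the tool's axes at that moment; what a row does not reach only later rows make up. A row lasts 1/10 s, in which the tool goes at most 50 mm and 8.59 degrees, less where a joint would pass 70% of its speed; a pose out of reach is approached as far as the arm can. A call with a gripper value outside its range is refused whole. The fingers move at their own pace and stop on an object; "grip_force" is the grip in N (left out, the last holds). Time passes only in rows, so rows that repeat a pose let the fingers close. It gives the time, the measured TCP pose, the force, the opening and the grip force at its end, in the units of the state.
- monitor.sense(): the state, without advancing time (a new reading comes with each control period).
- imaging.grab_frame(name): name is "scene" or "side" or "wrist"; returns the picture (480x640x3 uint8, red, green, blue); there is no depth.
- imaging.camera_info(name): a dict with "mtx" (3x3 intrinsics, pixels), "R" (3x3) and "t" (3): a world point X has camera coordinates R X + t. Camera axes: x right, y down, z forward; pixel columns grow to the right and rows downward; lengths in mm; the calibration is good to about 2 mm. A picture is of the moment at which its call begins: read the wrist's pose just before it. camera_info takes no time and is no camera call; for the wrist camera it gives the pose at the moment of the call.
- r.sign_off(): hands the job in; it is judged then, once.
The state is a dict: "clock": time; "qpos": joint angles; "qvel": joint speeds; "joint_efforts": joint torques, N m; "eef_pos": TCP position; "tcp_rot": TCP orientation; "contact_force": force on the tool from outside, world axes, zero at the start; "wrist_torque": the same for the moment, N m; "opening": opening from 0.0 (shut) to 1.0 (fully open); "grasp_force": force on a finger pad.
Only numpy, scipy, OpenCV 4.12 (cv2) and the standard library are available. Lean on these libraries where they do the work, as an engineer would, in place of code of your own. Each camera call takes 0.05 s, during which the arm holds its last target. There are 200 camera calls.

## Working session

There is one attempt and no reset: what is moved stays moved. The work goes in short steps, Python scripts to look and compute and a tool call to move; the robot and the scene stay as the last step left them, time stands still between calls to the robot, and variables do not carry over. Pictures are saved under pics/ and viewed, at most 10 in all, crops included, and the job is handed in when it is done.

Besides the shell and the picture viewer there is one more tool, called after "Call:" as name([rows], argument=value, ...), one row to a line, values as JSON. drive_tool: Moves the arm, as the interface text tells. Its arguments: {"type":"object","properties":{"plan":{"type":"array","items":{"type":"object","properties":{"x":{"type":"number"},"y":{"type":"number"},"z":{"type":"number"},"ax":{"type":"number"},"ay":{"type":"number"},"az":{"type":"number"},"hand":{"type":"number"}}}},"grip_force":{"type":"number"}},"required":["plan"]}

```bash
mkdir -p pics; ls
python3 - <<'E'
from rig import monitor, imaging, r
import cv2,numpy as np
a=imaging.grab_frame("scene");b=imaging.grab_frame("side")
cv2.imwrite("pics/scene0.png",a[...,::-1]);cv2.imwrite("pics/side0.png",b[...,::-1])
for n in("scene","side","wrist"):
    c=imaging.camera_info(n);print(n,np.round(c["mtx"],1).tolist(),np.round(c["R"],3).tolist(),np.round(c["t"],1).tolist())
print(monitor.sense())
E
```

```text
pics
scene [[530.3, 0.0, 310.5], [0.0, 530.3, 238.0], [0.0, 0.0, 1.0]] [[0.543, -0.839, -0.006], [-0.615, -0.393, -0.684], [0.572, 0.375, -0.73]] [-304.0, 365.7, 1282.4]
side [[494.0, 0.0, 315.2], [0.0, 494.0, 243.0], [0.0, 0.0, 1.0]] [[-0.969, -0.247, 0.012], [-0.096, 0.332, -0.938], [0.228, -0.91, -0.346]] [492.9, 138.4, 1338.6]
wrist [[347.1, 0.0, 320.2], [0.0, 347.1, 242.6], [0.0, 0.0, 1.0]] [[1.0, -0.0, -0.001], [0.0, -0.965, 0.264], [-0.001, -0.264, -0.965]] [-625.0, -33.9, 378.3]
{'clock': 0.1, 'qpos': array([-2.43367888e-03,  3.53584557e-01,  1.63404049e+00,  4.77284159e-06,
        1.15516669e+00, -2.42139005e-03]), 'qvel': array([-0.00091006, -0.00094296, -0.00160837, -0.00059101,  0.00099625,
        0.00094477]), 'joint_efforts': array([ 4.27485766e-04, -6.06356549e+01, -3.42817569e+01, -7.40920814e-05,
        3.91241178e-03, -4.99377973e-05]), 'eef_pos': array([ 6.24595108e+02, -1.85660834e-02,  2.30641449e+02]), 'tcp_rot': array([-3.14039359e+00, -7.26760384e-06,  1.57078210e+00]), 'contact_force': array([0.08823953, 0.38801952, 0.14282631]), 'wrist_torque': array([-0.02207371, -0.01419247,  0.03018957]), 'grasp_force': 0.0, 'opening': 1.0007719865217606}
```

View pics/scene0.png

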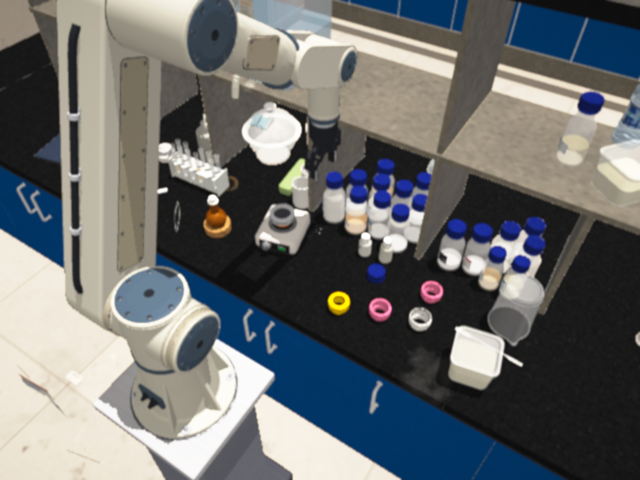

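View pics/side0.png

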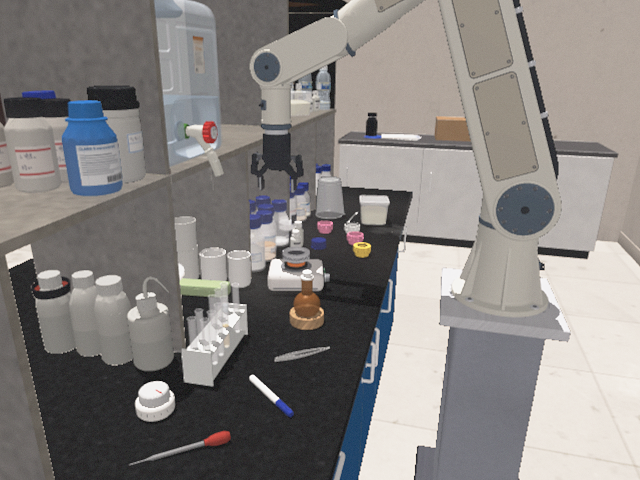

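Scene shows yellow ring (339,303), pink look-alikes (380,309) and (431,292), white ring (420,319), mixer head (283,215), flask in cork ring (216,218). Ring candidates: white (420,319) fits "white, wide mouth"; the pinks and yellow don't. I'll confirm this in a crop and compute coarse positions.

```bash
cat > h.py <<'E'
import numpy as np,cv2
from rig import monitor,imaging,r
def ray(c,u,v):
    d=c["R"].T@np.linalg.solve(c["mtx"],[u,v,1.]); return -c["R"].T@c["t"],d/np.linalg.norm(d)
def plane(c,u,v,z):
    o,d=ray(c,u,v); return o+d*(z-o[2])/d[2]
def tri(*cs): # (c,u,v)...
    A=np.zeros((3,3));b=np.zeros(3)
    R=[ray(*x) for x in cs]
    for o,d in R:
        P=np.eye(3)-np.outer(d,d);A+=P;b+=P@o
    X=np.linalg.solve(A,b); return X,[round(float(np.linalg.norm(np.cross(X-o,d))),1) for o,d in R]
def proj(c,X):
    p=c["mtx"]@(c["R"]@np.asarray(X,float)+c["t"]); return p[:2]/p[2]
E
python3 - <<'E'
from h import *
a=cv2.imread("pics/scene0.png");b=cv2.imread("pics/side0.png")
S=imaging.camera_info("scene");D=imaging.camera_info("side")
for n,u,v,z in[("white",420,316,34),("yellow",339,299,34),("pink1",380,305,34),("pink2",431,288,34),("head",283,213,102),("flasktop",212,199,132),("cork",216,227,13),("cap",376,268,26)]:
    P=plane(S,u,v,z);print(n,P.round(),"side px",proj(D,P).round())
print(tri((S,212,199),(D,308,273)))
o=np.hstack([cv2.resize(a[270:345,320:450],None,fx=4,fy=4,interpolation=cv2.INTER_CUBIC),cv2.resize(b[215:265,310:380],(270,300),interpolation=cv2.INTER_CUBIC)])
o2=np.hstack([cv2.resize(a[180:260,190:320],(390,240),interpolation=cv2.INTER_CUBIC),cv2.resize(b[235:335,260:335],(400,240) ,interpolation=cv2.INTER_CUBIC)])
cv2.imwrite("pics/c1.png",np.vstack([o,np.pad(o2,((0,0),(0,0),(0,0)))]) if 0 else np.vstack([o[:,:790],o2[:,:790]]))
E
```

```text
white [ 478. -393.   34.] side px [350. 224.]
yellow [ 411. -187.   34.] side px [359. 244.]
pink1 [ 453. -289.   34.] side px [352. 233.]
pink2 [ 578. -379.   34.] side px [322. 222.]
head [545.  86. 102.] side px [295. 250.]
flasktop [457. 276. 132.] side px [308. 270.]
cork [456. 281.  13.] side px [308. 316.]
cap [ 567. -217.   26.] side px [315. 239.]
(array([458.04205944, 279.28712145, 126.92680839]), [2.3, 2.3])
```

View pics/c1.png

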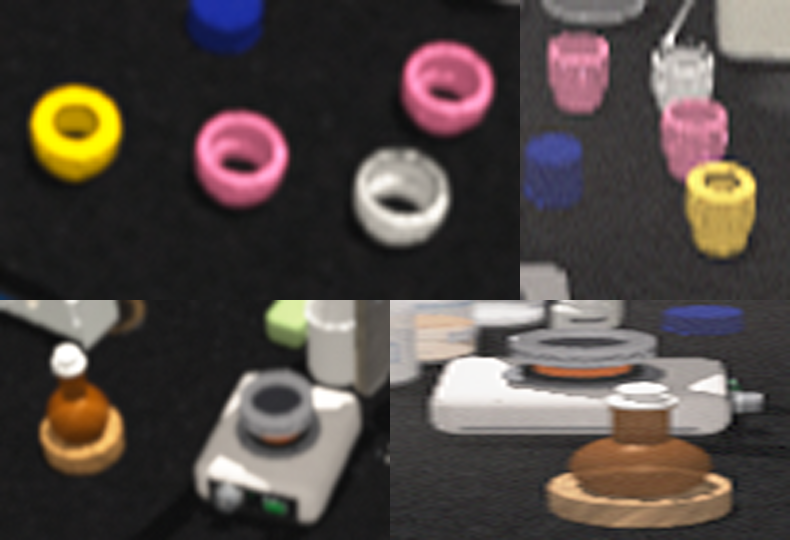

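The crop confirms the white wide-mouth ring at scene (420,316), which is about (478,-393). It is the only white ring; the two lookalikes are pink and the yellow one is narrow. The orange band is visible under the head. I'll move toward the white ring.

Call:
drive_tool([
  {"x":-7.2,"y":-2.9,"z":0.6,"hand":85},
  {"x":-7.2,"y":-2.9,"z":0.6,"hand":85},
  {"x":-7.2,"y":-2.9,"z":0.6,"hand":85},
  {"x":-7.2,"y":-2.9,"z":0.6,"hand":85},
  {"x":-7.2,"y":-2.9,"z":0.6,"hand":85},
  {"x":-7.2,"y":-2.9,"z":0.6,"hand":85},
  {"x":-7.2,"y":-2.9,"z":0.6,"hand":85},
  {"x":-7.2,"y":-2.9,"z":0.6,"hand":85},
])

```text
invalid input
```

Run:
```python
from h import *
W=imaging.camera_info("wrist");im=imaging.grab_frame("wrist")
s=monitor.sense();print(s["clock"],s["eef_pos"].round(1),s["tcp_rot"].round(3),proj(W,[478,-393,34]))
cv2.imwrite("pics/w1.png",im[...,::-1]);np.savez("w1.npz",**W)
```

```text
0.15 [624.7  -0.  230.8] [-3.141 -0.     1.571] [206.56309568 516.53088288]
```

View pics/w1.png

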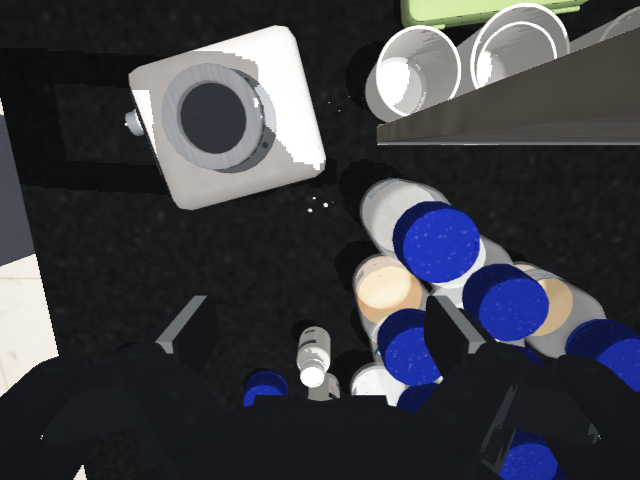

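The wrist view shows the mixer head at about (215,118), with bottles at right. The move was refused, so I'll retry with all the keys given.

Call:
drive_tool([
  {"x":-1,"y":-0.4,"z":0,"ax":0,"ay":0,"az":0,"hand":85},
  {"x":-2,"y":-0.8,"z":0,"ax":0,"ay":0,"az":0,"hand":85},
], grip_force=40)

```text
clock: 0.35
eef_pos: [587.5, -92.9, 230.9]
tcp_rot: [-3.141, -0.0, 1.574]
contact_force: [0.4, -1.4, -0.4]
opening: 0.995
grasp_force: 0.0
```

Call:
drive_tool([
  {"x":-1,"y":-0.4,"z":0.1,"ax":0,"ay":0,"az":0,"hand":85},
  {"x":-2,"y":-0.8,"z":0.2,"ax":0,"ay":0,"az":0,"hand":85},
  {"x":-3,"y":-1.2,"z":0.3,"ax":0,"ay":0,"az":0,"hand":85},
  {"x":-4,"y":-1.7,"z":0.5,"ax":0,"ay":0,"az":0,"hand":85},
  {"x":-5,"y":-2.1,"z":0.6,"ax":0,"ay":0,"az":0,"hand":85},
  {"x":-5.5,"y":-2.1,"z":0.6,"ax":0,"ay":0,"az":0,"hand":85},
  {"x":-5.5,"y":-2.1,"z":0.6,"ax":0,"ay":0,"az":0,"hand":85},
])

```text
clock: 1.05
eef_pos: [481.1, -372.7, 200.7]
tcp_rot: [-3.141, 0.002, 1.567]
contact_force: [0.0, -0.5, 0.0]
opening: 0.995
grasp_force: 0.0
```

Run:
```python
from h import *
W=imaging.camera_info("wrist");im=imaging.grab_frame("wrist")
s=monitor.sense();print(s["clock"],s["eef_pos"].round(1),s["tcp_rot"].round(3),proj(W,[478,-393,34]))
cv2.imwrite("pics/w2.png",im[...,::-1]);np.savez("w2.npz",**W)
```

```text
1.1 [ 481.7 -370.2  200.7] [-3.141 -0.     1.567] [316.2792126  245.03237639]
```

View pics/w2.png

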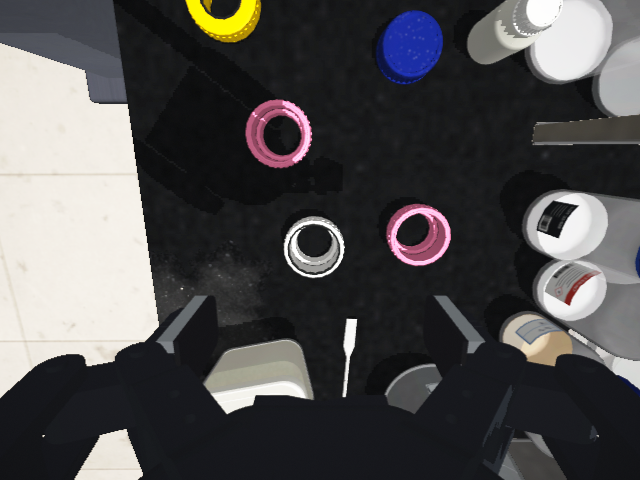

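The white ring is at wrist (315,246). The tub edge is near row 340, with its spoon at (350,330). I'll measure the ring's rim.

Run:
```python
from h import *
W=dict(np.load("w2.npz"));S=imaging.camera_info("scene");w1=imaging.camera_info("wrist")
def blob(f,x0,y0,x1,y1,off=0):
    im=cv2.imread(f)[y0:y1,x0:x1];hsv=cv2.cvtColor(im,cv2.COLOR_BGR2HSV)
    m=((hsv[...,2]>110)&(hsv[...,1]<60)).astype(np.uint8)
    cs=cv2.findContours(m,cv2.RETR_EXTERNAL,cv2.CHAIN_APPROX_NONE)[0];c=max(cs,key=cv2.contourArea)
    e=cv2.fitEllipse(cv2.convexHull(c));return np.array(e[0])+[x0,y0],e[1]
a=blob("pics/w2.png",275,205,355,285);b=blob("pics/scene0.png",400,300,440,335);print(a,b)
print("w plane34",plane(W,*a[0],34),"diam",a[1][0]*(proj(W,[478,-393,34])*0+1)[0])
P=plane(W,*a[0],34);k=np.linalg.norm(proj(W,P+[28,0,0])-proj(W,P-[28,0,0]));print("56mm=",k,"px")
Q,e=tri((W,*a[0]),(S,b[0][0],b[0][1]-3));print("tri",Q,e)
print("tub edge",plane(W,265,340,92),plane(W,305,345,92),"spoon tip",plane(W,350,320,92),plane(W,350,320,130))
```

```text
(array([313.54752731, 246.76724625]), (60.65700149536133, 61.12712860107422)) (array([419.63597107, 318.47168541]), (22.939624786376953, 24.000015258789062))
w plane34 [ 475.45403064 -394.66098041   34.        ] diam 60.65700149536133
56mm= 60.374736571334786 px
tri [ 475.40116167 -392.87454368   39.22099173] [0.3, 0.3]
tub edge [ 436.42167582 -456.7523748    92.        ] [ 468.90550879 -461.48886201   92.        ] spoon tip [ 505.27577607 -439.06890664   92.        ] [ 501.75795531 -418.89258086  130.        ]
```

Run:
```python
from h import *
W=dict(np.load("w2.npz"));S=imaging.camera_info("scene")
print(tri((W,350,320),(S,457,330)),tri((W,350,320),(S,521,363)))
```

```text
(array([ 5.13814138e+02, -4.87835131e+02,  2.65114840e-01]), [0.1, 0.1]) (array([ 562.63957107, -623.07425192, -146.55532182]), [60.4, 60.4])
```

Call:
drive_tool([
  {"x":-0.2,"y":-0.09,"z":0.9,"ax":0,"ay":0,"az":0,"hand":85},
  {"x":-0.39,"y":-0.09,"z":1.8,"ax":0,"ay":0,"az":0,"hand":85},
  {"x":-0.39,"y":-0.09,"z":2.6,"ax":0,"ay":0,"az":0,"hand":85},
  {"x":-0.39,"y":-0.09,"z":2.6,"ax":0,"ay":0,"az":0,"hand":85},
  {"x":-0.39,"y":-0.09,"z":2.6,"ax":0,"ay":0,"az":0,"hand":85},
])

```text
clock: 1.6
eef_pos: [478.6, -386.3, 71.5]
tcp_rot: [-3.14, -0.001, 1.572]
contact_force: [0.4, -0.7, 1.4]
opening: 0.999
grasp_force: 0.0
```

Run:
```python
from h import *
W=imaging.camera_info("wrist");im=imaging.grab_frame("wrist")
s=monitor.sense();print(s["clock"],s["eef_pos"].round(1),s["tcp_rot"].round(3),proj(W,[475.5,-394.5,34]))
hsv=cv2.cvtColor(im,cv2.COLOR_RGB2HSV);u,v=proj(W,[475.5,-394.5,34]).astype(int)
m=((hsv[...,2]>110)&(hsv[...,1]<60)).astype(np.uint8);m[:v-70]=0;m[v+75:]=0;m[:,:u-75]=0;m[:,u+75:]=0
c=max(cv2.findContours(m,0,cv2.CHAIN_APPROX_NONE)[0],key=cv2.contourArea);e=cv2.fitEllipse(cv2.convexHull(c))
print(e,plane(W,*e[0],34))
cv2.imwrite("pics/w3.png",im[...,::-1])
```

```text
1.65 [ 479.5 -387.1   72.9] [3.140e+00 1.000e-03 1.572e+00] [313.66298578 287.3440697 ]
((313.7989501953125, 285.7684326171875), (99.59638214111328, 100.8132095336914), 15.740168571472168) [ 475.57982282 -393.55677293   34.        ]
```

Call:
drive_tool([
  {"x":-0.13,"y":-0.08,"z":0.3,"ax":0,"ay":0,"az":0,"hand":85},
  {"x":-0.13,"y":-0.08,"z":0.7,"ax":0,"ay":0,"az":0,"hand":85},
  {"x":-0.13,"y":-0.08,"z":1.1,"ax":0,"ay":0,"az":0,"hand":85},
  {"x":-0.13,"y":-0.08,"z":1.24,"ax":0,"ay":0,"az":0,"hand":85},
  {"x":-0.13,"y":-0.08,"z":1.24,"ax":0,"ay":0,"az":0,"hand":85},
  {"x":-0.13,"y":-0.08,"z":1.24,"ax":0,"ay":0,"az":0,"hand":85},
])

```text
clock: 2.25
eef_pos: [474.9, -394.4, 10.3]
tcp_rot: [3.14, 0.001, 1.571]
contact_force: [0.5, -0.0, 0.3]
opening: 0.994
grasp_force: 0.0
```

Call:
drive_tool([
  {"x":0,"y":0,"z":0,"ax":0,"ay":0,"az":0,"hand":45},
  {"x":0,"y":0,"z":0,"ax":0,"ay":0,"az":0,"hand":45},
  {"x":0,"y":0,"z":0,"ax":0,"ay":0,"az":0,"hand":45},
  {"x":0,"y":0,"z":0,"ax":0,"ay":0,"az":0,"hand":45},
  {"x":0,"y":0,"z":0,"ax":0,"ay":0,"az":0,"hand":45},
  {"x":0,"y":0,"z":0,"ax":0,"ay":0,"az":0,"hand":45},
], grip_force=35)

```text
clock: 2.85
eef_pos: [474.9, -394.3, 10.6]
tcp_rot: [3.14, 0.001, 1.571]
contact_force: [-2.0, -0.1, 7.8]
opening: 0.643
grasp_force: 36.0
```

Call:
drive_tool([
  {"x":0,"y":0,"z":-0.4,"ax":0,"ay":0,"az":0,"hand":45},
  {"x":0,"y":0,"z":-1.2,"ax":0,"ay":0,"az":0,"hand":45},
  {"x":0,"y":0,"z":-2.1,"ax":0,"ay":0,"az":0,"hand":45},
  {"x":0,"y":0,"z":-3,"ax":0,"ay":0,"az":0,"hand":45},
  {"x":0.8,"y":0.1,"z":-3.4,"ax":0,"ay":0,"az":0,"hand":45},
  {"x":1.7,"y":0.3,"z":-3.4,"ax":0,"ay":0,"az":0,"hand":45},
  {"x":2.6,"y":0.5,"z":-3.4,"ax":0,"ay":0,"az":0,"hand":45},
  {"x":3.5,"y":0.7,"z":-3.4,"ax":0,"ay":0,"az":0,"hand":45},
])

```text
clock: 3.65
eef_pos: [509.5, -217.4, 180.1]
tcp_rot: [3.14, 0.001, 1.57]
contact_force: [0.3, 0.1, -0.7]
opening: 0.641
grasp_force: 37.5
```

Call:
drive_tool([
  {"x":0.9,"y":0.1,"z":0,"ax":0,"ay":0,"az":0,"hand":45},
  {"x":1.8,"y":0.3,"z":0,"ax":0,"ay":0,"az":0,"hand":45},
  {"x":2.7,"y":0.4,"z":0,"ax":0,"ay":0,"az":0,"hand":45},
  {"x":3.6,"y":0.6,"z":0,"ax":0,"ay":0,"az":0,"hand":45},
  {"x":4.4,"y":0.7,"z":0,"ax":0,"ay":0,"az":0,"hand":45},
  {"x":4.9,"y":0.7,"z":0,"ax":0,"ay":0,"az":0,"hand":45},
  {"x":4.9,"y":0.7,"z":0,"ax":0,"ay":0,"az":0,"hand":45},
  {"x":4.9,"y":0.7,"z":0,"ax":0,"ay":0,"az":0,"hand":45},
])

```text
clock: 4.45
eef_pos: [544.3, 26.4, 179.5]
tcp_rot: [3.141, 0.0, 1.572]
contact_force: [-0.0, 0.5, -0.4]
opening: 0.642
grasp_force: 37.5
```

Run:
```python
from h import *
W=imaging.camera_info("wrist");im=imaging.grab_frame("wrist")
s=monitor.sense();print(s["clock"],s["eef_pos"].round(1),s["tcp_rot"].round(3),proj(W,[545,86,102]),s["opening"])
cv2.imwrite("pics/w4.png",im[...,::-1]);np.savez("w4.npz",**W)
```

```text
4.5 [544.3  25.7 179.4] [3.141 0.    1.571] [320.46061205 159.88798384] 0.6441055158778811
```

View pics/w4.png

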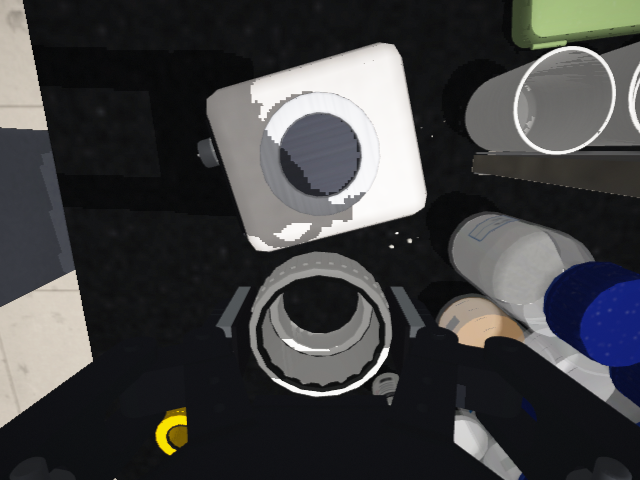

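The pocket is at about (320,155), and the ring is held at about (321,325). I'll measure both.

Run:
```python
from h import *
def pocket(f,u,v,rad,t):
    g=cv2.GaussianBlur(cv2.imread(f,0),(3,3),0);m=np.zeros_like(g);cv2.circle(m,(u,v),rad,1,-1);m&=(g<t).astype(np.uint8)
    m=cv2.morphologyEx(m,cv2.MORPH_OPEN,np.ones((5,5)))
    c=max(cv2.findContours(m,0,cv2.CHAIN_APPROX_NONE)[0],key=cv2.contourArea);return cv2.fitEllipse(cv2.convexHull(c))
W1=dict(np.load("w1.npz"));W4=dict(np.load("w4.npz"));S=imaging.camera_info("scene")
g=cv2.imread("pics/w4.png",0);print(g[155,250:390:5]);g1=cv2.imread("pics/w1.png",0);print(g1[117,150:285:5])
a=pocket("pics/w4.png",320,155,50,120);b=pocket("pics/w1.png",213,117,40,100)
print(a,b);print(plane(W4,*a[0],102),plane(W1,*b[0],102),tri((W4,*a[0]),(W1,*b[0])))
# held ring prediction if upright, centred at TCP
tc=np.array([544.3,26,179.5]);th=np.linspace(0,6.28,60)
for h,R in((23.5,28),(23.5,23),(1.5,28),(-10.5,23)):
    p=np.array([proj(W4,tc+[R*np.cos(t),R*np.sin(t),h]) for t in th]);print(h,R,p.min(0).round(),p.max(0).round())
print([ (v,int(g[v,321])) for v in range(246,402,3)])
```

```text
[143 143 119 128 131 128  48  40  59  88  86  89  93  95  94  93  91  93
  93  94  94  94  85 247 245 247 241 250]
[253 176 177 159 161 164 105  51  51  50  50  51  52  53  52  51  52  52
  52  68 162 156 197 182 211 203 255]
((318.9134826660156, 155.4165496826172), (82.57344055175781, 84.74848175048828), 24.30254554748535) ((212.72509765625, 117.43536376953125), (64.69223022460938, 71.96693420410156), 158.4735870361328)
[544.04313134  88.67783666 102.        ] [545.75129609  88.48611431 102.        ] (array([544.08924283,  88.74157695,  96.54472773]), [0.2, 0.2])
23.5 28 [245. 260.] [392. 392.]
23.5 23 [259. 273.] [379. 382.]
1.5 28 [256. 244.] [382. 360.]
-10.5 23 [271. 248.] [367. 337.]
[(246, 20), (249, 20), (252, 118), (255, 121), (258, 121), (261, 121), (264, 123), (267, 125), (270, 159), (273, 154), (276, 26), (279, 17), (282, 17), (285, 17), (288, 18), (291, 18), (294, 18), (297, 17), (300, 18), (303, 17), (306, 17), (309, 18), (312, 20), (315, 23), (318, 22), (321, 20), (324, 18), (327, 18), (330, 17), (333, 148), (336, 127), (339, 125), (342, 124), (345, 124), (348, 140), (351, 169), (354, 147), (357, 119), (360, 122), (363, 122), (366, 121), (369, 121), (372, 121), (375, 121), (378, 122), (381, 122), (384, 121), (387, 15), (390, 33), (393, 248), (396, 103), (399, 17)]
```

Call:
drive_tool([
  {"x":0.6,"y":-0.02,"z":0,"ax":0,"ay":0,"az":0,"hand":45},
  {"x":1.27,"y":-0.02,"z":0.2,"ax":0,"ay":0,"az":0,"hand":45},
  {"x":1.27,"y":-0.02,"z":0.7,"ax":0,"ay":0,"az":0,"hand":45},
  {"x":1.27,"y":-0.02,"z":1.1,"ax":0,"ay":0,"az":0,"hand":45},
  {"x":1.27,"y":-0.02,"z":1.1,"ax":0,"ay":0,"az":0,"hand":45},
  {"x":1.27,"y":-0.02,"z":1.1,"ax":0,"ay":0,"az":0,"hand":45},
])

```text
clock: 5.1
eef_pos: [543.5, 88.6, 124.5]
tcp_rot: [-3.141, 0.0, 1.569]
contact_force: [0.4, -0.0, -1.1]
opening: 0.64
grasp_force: 37.5
```

Run:
```python
from h import *
S=imaging.camera_info("scene");D=imaging.camera_info("side")
a=imaging.grab_frame("scene");b=imaging.grab_frame("side");w=imaging.grab_frame("wrist")
s=monitor.sense();print(s["clock"],s["eef_pos"].round(1),s["tcp_rot"].round(3),s["contact_force"])
k=dict(fx=6,fy=6,interpolation=cv2.INTER_CUBIC)
o=np.hstack([cv2.resize(a[170:250,250:315],None,**k),cv2.resize(b[205:285,262:328],None,**k)])
cv2.imwrite("pics/c5.png",o[:,:,::-1])
```

```text
5.25 [544.3  89.1 125.5] [ 3.14 -0.    1.57] [-0.97190574  0.10738668 -0.87167202]
```

View pics/c5.png

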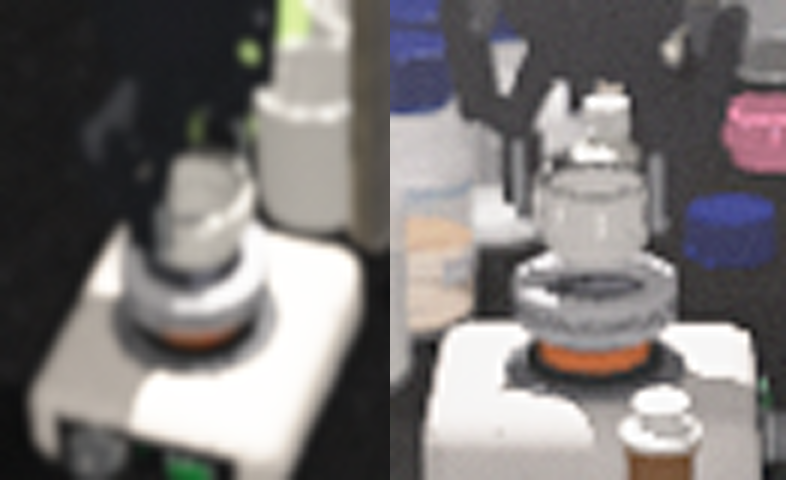

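The crop shows the ring hanging upright and centred over the pocket: in side view the ring is at (595,210) and the pocket at (597,280). I'll lower it gently.

Call:
drive_tool([
  {"x":0,"y":0,"z":0.15,"ax":0,"ay":0,"az":0,"hand":45},
  {"x":0,"y":0,"z":0.3,"ax":0,"ay":0,"az":0,"hand":45},
  {"x":0,"y":0,"z":0.4,"ax":0,"ay":0,"az":0,"hand":45},
  {"x":0,"y":0,"z":0.4,"ax":0,"ay":0,"az":0,"hand":45},
])

```text
clock: 5.65
eef_pos: [542.7, 89.6, 103.3]
tcp_rot: [-3.14, 0.0, 1.571]
contact_force: [0.1, -0.2, -0.2]
opening: 0.642
grasp_force: 37.5
```

Call:
drive_tool([
  {"x":0,"y":0,"z":0.04,"ax":0,"ay":0,"az":0,"hand":45},
  {"x":0,"y":0,"z":0.07,"ax":0,"ay":0,"az":0,"hand":45},
  {"x":0,"y":0,"z":0.07,"ax":0,"ay":0,"az":0,"hand":45},
  {"x":0,"y":0,"z":0.07,"ax":0,"ay":0,"az":0,"hand":45},
])

```text
clock: 6.05
eef_pos: [543.4, 89.6, 100.9]
tcp_rot: [3.141, -0.0, 1.571]
contact_force: [-0.4, -0.2, -1.0]
opening: 0.64
grasp_force: 37.5
```

Call:
drive_tool([
  {"x":0,"y":0,"z":0.04,"ax":0,"ay":0,"az":0,"hand":45},
  {"x":0,"y":0,"z":0.04,"ax":0,"ay":0,"az":0,"hand":45},
  {"x":0,"y":0,"z":0.04,"ax":0,"ay":0,"az":0,"hand":45},
])

```text
clock: 6.35
eef_pos: [543.5, 89.7, 99.2]
tcp_rot: [3.141, -0.0, 1.571]
contact_force: [-0.5, 0.4, 5.6]
opening: 0.644
grasp_force: 38.0
```

Contact at 5.6 N means it is seated. I'll release and rise, then look.

Call:
drive_tool([
  {"x":0,"y":0,"z":0,"ax":0,"ay":0,"az":0,"hand":80},
  {"x":0,"y":0,"z":0,"ax":0,"ay":0,"az":0,"hand":80},
  {"x":0,"y":0,"z":0,"ax":0,"ay":0,"az":0,"hand":80},
  {"x":0,"y":0,"z":-0.5,"ax":0,"ay":0,"az":0,"hand":80},
  {"x":0,"y":0,"z":-1.3,"ax":0,"ay":0,"az":0,"hand":80},
  {"x":0,"y":0,"z":-2.2,"ax":0,"ay":0,"az":0,"hand":80},
  {"x":0,"y":0,"z":-2.6,"ax":0,"ay":0,"az":0,"hand":80},
  {"x":0,"y":0,"z":-2.6,"ax":0,"ay":0,"az":0,"hand":80},
])

```text
clock: 7.15
eef_pos: [545.3, 89.9, 232.2]
tcp_rot: [3.136, -0.001, 1.571]
contact_force: [1.2, -0.0, -0.4]
opening: 0.934
grasp_force: 0.0
```

Run:
```python
from h import *
S=imaging.camera_info("scene");D=imaging.camera_info("side");W=imaging.camera_info("wrist")
w=imaging.grab_frame("wrist");a=imaging.grab_frame("scene");b=imaging.grab_frame("side")
s=monitor.sense();print(s["clock"],s["eef_pos"].round(1),s["tcp_rot"].round(3),s["contact_force"])
np.savez("w6.npz",**W);cv2.imwrite("pics/w6.png",w[...,::-1]);cv2.imwrite("pics/a6.png",a[...,::-1]);cv2.imwrite("pics/b6.png",b[...,::-1])
k=dict(interpolation=cv2.INTER_CUBIC)
o=np.hstack([cv2.resize(w[130:330,220:420],(400,400),**k),cv2.resize(b[235:335,265:335],(380,400),**k)])
cv2.imwrite("pics/c6.png",o[:,:,::-1])
# flask: stopper white/knob, triangulated
for z in(102,124):print(z,proj(W,[543.5,89.6,z]))
```

```text
7.3 [542.6  89.5 227.6] [-3.14   0.     1.571] [ 0.27832631 -0.00636278  0.21070831]
102 [316.17807665 234.00387588]
124 [316.03863589 241.02293064]
```

View pics/c6.png

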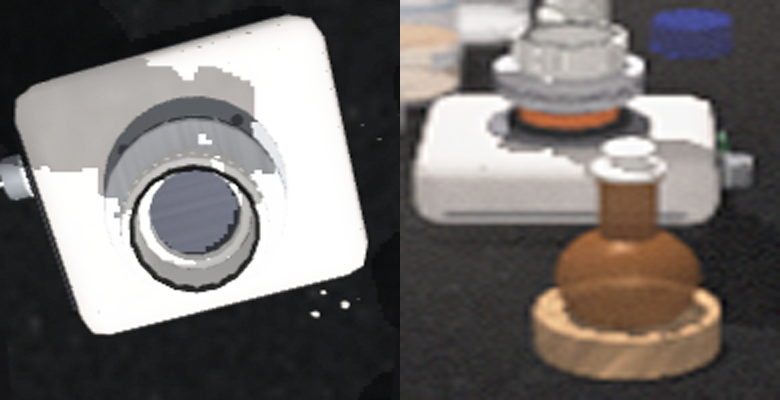

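The crop shows the white ring seated flat in the head: mouth centred at wrist (317,244), shoulder on the cup, orange band visible. The flask stands upright in its cork. I'll move to it.

Call:
drive_tool([
  {"x":0.8,"y":-0.5,"z":0,"ax":0,"ay":0,"az":0,"hand":80},
  {"x":1.6,"y":-1,"z":0,"ax":0,"ay":0,"az":0,"hand":80},
  {"x":2.4,"y":-1.5,"z":0,"ax":0,"ay":0,"az":0,"hand":80},
  {"x":3,"y":-1.72,"z":0,"ax":0,"ay":0,"az":0,"hand":80},
  {"x":3,"y":-1.72,"z":0,"ax":0,"ay":0,"az":0,"hand":80},
  {"x":3,"y":-1.72,"z":0,"ax":0,"ay":0,"az":0,"hand":80},
])

```text
clock: 7.9
eef_pos: [456.5, 239.7, 227.3]
tcp_rot: [-3.139, 0.001, 1.573]
contact_force: [0.5, 0.1, -0.2]
opening: 0.937
grasp_force: 0.0
```

Run:
```python
from h import *
W=imaging.camera_info("wrist");im=imaging.grab_frame("wrist")
s=monitor.sense();print(s["clock"],s["eef_pos"].round(1),s["tcp_rot"].round(3))
cv2.imwrite("pics/w7.png",im[...,::-1]);np.savez("w7.npz",**W)
print(proj(W,[457.5,279,117]),proj(W,[457.5,279,132]))
u,v=proj(W,[457.5,279,119]).astype(int)
hsv=cv2.cvtColor(im,cv2.COLOR_RGB2HSV);m=((hsv[...,1]<60)&(hsv[...,2]>110)).astype(np.uint8)
M=np.zeros_like(m);cv2.circle(M,(int(u),int(v)),60,1,-1);m&=M
for c in cv2.findContours(m,0,cv2.CHAIN_APPROX_NONE)[0]:
    if cv2.contourArea(c)>100:
        e=cv2.fitEllipse(cv2.convexHull(c));print(e,plane(W,*e[0],118.5))
        for z in(119,132):
            P=plane(W,*e[0],z);print(z,31*347/(W["R"]@P+W["t"])[2])
S=imaging.camera_info("scene");D=imaging.camera_info("side")
for f,C,x0,y0,x1,y1 in(("pics/a6.png",S,200,190,225,208),("pics/b6.png",D,296,266,320,290)):
    i=cv2.cvtColor(cv2.imread(f)[y0:y1,x0:x1],cv2.COLOR_BGR2HSV);mm=((i[...,1]<60)&(i[...,2]>130)).astype(np.uint8);ys,xs=np.nonzero(mm);print(f,xs.min()+x0,xs.max()+x0,ys.min()+y0,ys.max()+y0)
```

```text
7.95 [456.9 239.1 227.5] [-3.140e+00  1.000e-03  1.572e+00]
[321.21321329 186.98070508] [321.23580455 189.41292925]
((326.4326171875, 187.20655822753906), (41.82948303222656, 42.554893493652344), 173.9021453857422) [461.25505601 279.01087648 118.5       ]
119 43.144148367541554
132 45.50118170497653
pics/a6.png 207 224 190 205
pics/b6.png 296 319 266 289
```

View pics/w7.png

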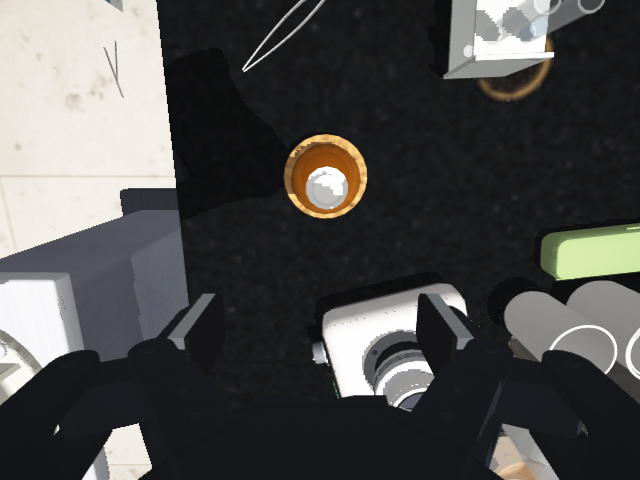

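Flask stopper at wrist (326,187) is near (461,279), and its size agrees with a height of 119 mm. I'll descend partway and check the centring.

Call:
drive_tool([
  {"x":0.4,"y":0.08,"z":0.2,"ax":0,"ay":0,"az":0,"hand":80},
  {"x":0.8,"y":0.08,"z":0.7,"ax":0,"ay":0,"az":0,"hand":80},
  {"x":0.8,"y":0.08,"z":1.4,"ax":0,"ay":0,"az":0,"hand":80},
  {"x":0.8,"y":0.08,"z":1.7,"ax":0,"ay":0,"az":0,"hand":80},
  {"x":0.8,"y":0.08,"z":1.7,"ax":0,"ay":0,"az":0,"hand":80},
  {"x":0.8,"y":0.08,"z":1.7,"ax":0,"ay":0,"az":0,"hand":80},
])

```text
clock: 8.55
eef_pos: [461.8, 278.7, 143.7]
tcp_rot: [-3.141, 0.001, 1.569]
contact_force: [-0.7, -0.2, -0.2]
opening: 0.938
grasp_force: 0.0
```

Run:
```python
from h import *
W=imaging.camera_info("wrist");im=imaging.grab_frame("wrist")
s=monitor.sense();print(s["clock"],s["eef_pos"].round(1),s["tcp_rot"].round(3))
cv2.imwrite("pics/w8.png",im[...,::-1])
u,v=proj(W,[460.5,279,119]).astype(int);print(u,v)
hsv=cv2.cvtColor(im,cv2.COLOR_RGB2HSV);m=((hsv[...,1]<60)&(hsv[...,2]>110)).astype(np.uint8)
M=np.zeros_like(m);cv2.circle(M,(int(u),int(v)),75,1,-1);m&=M
c=max(cv2.findContours(m,0,cv2.CHAIN_APPROX_NONE)[0],key=cv2.contourArea)
e=cv2.fitEllipse(cv2.convexHull(c));P=plane(W,*e[0],119);print(e,P,31*347/(W["R"]@P+W["t"])[2])
m2=((hsv[...,0]>5)&(hsv[...,0]<25)&(hsv[...,1]>80)&(hsv[...,2]>50)).astype(np.uint8)
c=max(cv2.findContours(m2,0,cv2.CHAIN_APPROX_NONE)[0],key=cv2.contourArea);e=cv2.fitEllipse(cv2.convexHull(c));print("cork",e,plane(W,*e[0],24))
```

```text
8.6 [462.2 279.2 144.4] [ 3.141 -0.     1.57 ]
316 281
((318.0046081542969, 281.2418518066406), (58.64741134643555, 58.91426086425781), 18.06178855895996) [461.27971766 279.18751807 119.        ] 60.08021576109632
cork ((318.791748046875, 234.4816436767578), (104.66915130615234, 105.46969604492188), 15.716229438781738) [461.29176697 280.3852318   24.        ]
```

Call:
drive_tool([
  {"x":0,"y":-0.02,"z":0.5,"ax":0,"ay":0,"az":0,"hand":80},
  {"x":0,"y":-0.02,"z":1,"ax":0,"ay":0,"az":0,"hand":80},
  {"x":0,"y":-0.02,"z":1.36,"ax":0,"ay":0,"az":0,"hand":80},
  {"x":0,"y":-0.02,"z":1.36,"ax":0,"ay":0,"az":0,"hand":80},
  {"x":0,"y":-0.02,"z":1.36,"ax":0,"ay":0,"az":0,"hand":45},
  {"x":0,"y":-0.02,"z":1.36,"ax":0,"ay":0,"az":0,"hand":40},
])

```text
clock: 9.2
eef_pos: [461.5, 280.1, 77.4]
tcp_rot: [3.139, -0.001, 1.571]
contact_force: [-1.0, -0.0, -0.1]
opening: 0.622
grasp_force: 0.0
```

Call:
drive_tool([
  {"x":0,"y":0,"z":0,"ax":0,"ay":0,"az":0,"hand":36},
  {"x":0,"y":0,"z":0,"ax":0,"ay":0,"az":0,"hand":30},
  {"x":0,"y":0,"z":0,"ax":0,"ay":0,"az":0,"hand":24},
  {"x":0,"y":0,"z":0,"ax":0,"ay":0,"az":0,"hand":18},
  {"x":0,"y":0,"z":0,"ax":0,"ay":0,"az":0,"hand":15},
  {"x":0,"y":0,"z":0,"ax":0,"ay":0,"az":0,"hand":15},
], grip_force=50)

```text
clock: 9.8
eef_pos: [460.7, 279.9, 76.4]
tcp_rot: [3.141, -0.0, 1.571]
contact_force: [-1.0, -0.8, 6.1]
opening: 0.301
grasp_force: 48.9
```

It's gripped at 25.7 mm on the neck. I'll lift and travel.

Call:
drive_tool([
  {"x":0,"y":0,"z":-0.2,"ax":0,"ay":0,"az":0,"hand":15},
  {"x":0,"y":0,"z":-0.6,"ax":0,"ay":0,"az":0,"hand":15},
  {"x":0,"y":0,"z":-1.2,"ax":0,"ay":0,"az":0,"hand":15},
  {"x":0,"y":0,"z":-1.9,"ax":0,"ay":0,"az":0,"hand":15},
  {"x":0,"y":0,"z":-2.6,"ax":0,"ay":0,"az":0,"hand":15},
  {"x":0,"y":0,"z":-3,"ax":0,"ay":0,"az":0,"hand":15},
  {"x":0,"y":0,"z":-3,"ax":0,"ay":0,"az":0,"hand":15},
  {"x":0,"y":0,"z":-3,"ax":0,"ay":0,"az":0,"hand":15},
])

```text
clock: 10.6
eef_pos: [460.1, 279.5, 225.7]
tcp_rot: [3.141, -0.0, 1.571]
contact_force: [-0.4, -0.4, -1.4]
opening: 0.292
grasp_force: 50.0
```

Run:
```python
from h import *
s=monitor.sense();print(s["clock"],s["eef_pos"].round(1),s["contact_force"],s["opening"])
W=dict(np.load("w6.npz"));g=cv2.imread("pics/w6.png",0)
# insert mouth: outer dark knurl outline of rim
M=np.zeros_like(g);cv2.circle(M,(317,244),38,1,-1)
m=((g<60)&(M>0)).astype(np.uint8);c=np.vstack([x for x in cv2.findContours(m,0,cv2.CHAIN_APPROX_NONE)[0] if len(x)>8])
e=cv2.fitEllipse(cv2.convexHull(c));print(e,plane(W,*e[0],124))
a=imaging.grab_frame("side")
cv2.imwrite("pics/c9.png",cv2.resize(a[180:340,240:350],None,fx=3.5,fy=3.5,interpolation=cv2.INTER_CUBIC)[...,::-1])
```

```text
10.6 [460.1 279.5 225.7] [-0.39221082 -0.36675089 -1.43065898] 0.2924314422872127
((316.69635009765625, 243.8997039794922), (62.76770782470703, 64.60005187988281), 84.07868957519531) [543.98592602  87.36482413 124.        ]
```

View pics/c9.png

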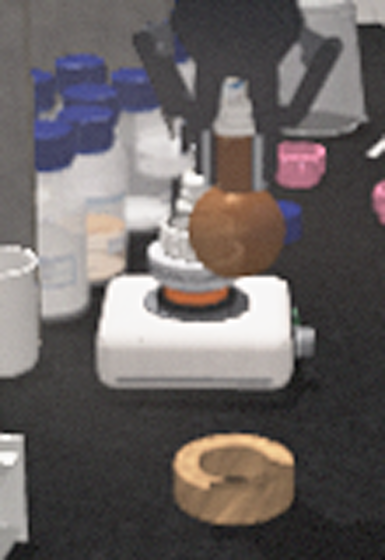

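The flask is held upright, and the cork ring stayed put. Next I move over the insert.

Call:
drive_tool([
  {"x":-0.6,"y":0.27,"z":0,"ax":0,"ay":0,"az":0,"hand":15},
  {"x":-1.3,"y":0.57,"z":0,"ax":0,"ay":0,"az":0,"hand":15},
  {"x":-2.1,"y":0.92,"z":0,"ax":0,"ay":0,"az":0,"hand":15},
  {"x":-2.9,"y":1.27,"z":0,"ax":0,"ay":0,"az":0,"hand":15},
  {"x":-3.5,"y":1.53,"z":0,"ax":0,"ay":0,"az":0,"hand":15},
  {"x":-3.81,"y":1.67,"z":0,"ax":0,"ay":0,"az":0,"hand":15},
  {"x":-3.81,"y":1.67,"z":0,"ax":0,"ay":0,"az":0,"hand":15},
  {"x":-3.81,"y":1.67,"z":0,"ax":0,"ay":0,"az":0,"hand":15},
])

```text
clock: 11.45
eef_pos: [543.0, 89.1, 224.3]
tcp_rot: [-3.139, 0.0, 1.57]
contact_force: [0.2, -0.2, -2.2]
opening: 0.297
grasp_force: 50.1
```

Call:
drive_tool([
  {"x":0,"y":0,"z":0.3,"ax":0,"ay":0,"az":0,"hand":15},
  {"x":0,"y":0,"z":0.6,"ax":0,"ay":0,"az":0,"hand":15},
  {"x":0,"y":0,"z":0.8,"ax":0,"ay":0,"az":0,"hand":15},
  {"x":0,"y":0,"z":0.88,"ax":0,"ay":0,"az":0,"hand":15},
  {"x":0,"y":0,"z":0.88,"ax":0,"ay":0,"az":0,"hand":15},
])

```text
clock: 11.95
eef_pos: [543.3, 89.7, 181.2]
tcp_rot: [-3.14, 0.0, 1.572]
contact_force: [1.0, 1.2, -1.0]
opening: 0.295
grasp_force: 50.1
```

Call:
drive_tool([
  {"x":0,"y":0,"z":0.05,"ax":0,"ay":0,"az":0,"hand":15},
  {"x":0,"y":0,"z":0.1,"ax":0,"ay":0,"az":0,"hand":15},
  {"x":0,"y":0,"z":0.1,"ax":0,"ay":0,"az":0,"hand":15},
  {"x":0,"y":0,"z":0.1,"ax":0,"ay":0,"az":0,"hand":15},
])

```text
clock: 12.35
eef_pos: [544.2, 89.1, 177.4]
tcp_rot: [3.141, -0.0, 1.571]
contact_force: [-1.3, -0.0, 3.5]
opening: 0.294
grasp_force: 50.1
```

Call:
drive_tool([
  {"x":0,"y":0,"z":0.04,"ax":0,"ay":0,"az":0,"hand":15},
  {"x":0,"y":0,"z":0.06,"ax":0,"ay":0,"az":0,"hand":15},
  {"x":0,"y":0,"z":0.06,"ax":0,"ay":0,"az":0,"hand":15},
  {"x":0,"y":0,"z":0.06,"ax":0,"ay":0,"az":0,"hand":15},
])

```text
clock: 12.75
eef_pos: [544.1, 89.1, 174.0]
tcp_rot: [3.141, 0.0, 1.571]
contact_force: [-0.4, -1.3, 5.7]
opening: 0.3
grasp_force: 50.2
```

Call:
drive_tool([
  {"x":0,"y":0,"z":0.04,"ax":0,"ay":0,"az":0,"hand":15},
  {"x":0,"y":0,"z":0.08,"ax":0,"ay":0,"az":0,"hand":15},
  {"x":0,"y":0,"z":0.1,"ax":0,"ay":0,"az":0,"hand":15},
  {"x":0,"y":0,"z":0.1,"ax":0,"ay":0,"az":0,"hand":15},
  {"x":0,"y":0,"z":0.1,"ax":0,"ay":0,"az":0,"hand":15},
])

```text
clock: 13.25
eef_pos: [544.2, 89.1, 169.3]
tcp_rot: [3.141, 0.0, 1.571]
contact_force: [-1.6, -2.0, 8.4]
opening: 0.294
grasp_force: 50.3
```

```bash
cat > band.py <<'E'
from h import *
def om(im,C):
    u,v=proj(C,[543.5,88.5,66]).astype(int);h=cv2.cvtColor(im[v-14:v+15,u-16:u+17],cv2.COLOR_BGR2HSV)
    m=(h[...,0]>3)&(h[...,0]<20)&(h[...,1]>120)&(h[...,2]>70);return int(m.sum()),m.sum(1).tolist()
def cup(im,C): # bright-edge rows of cup along axis column
    u,v=proj(C,[543.5,88.5,66]).astype(int);return im[v-30:v+14,u].mean(1).astype(int).tolist()
S=imaging.camera_info("scene");D=imaging.camera_info("side")
print(om(cv2.imread("pics/a6.png"),S),om(cv2.imread("pics/b6.png"),D))
a=imaging.grab_frame("scene")[...,::-1].copy();b=imaging.grab_frame("side")[...,::-1].copy()
F=np.mean([monitor.sense()["contact_force"]],0);s=monitor.sense();print(s["clock"],s["eef_pos"].round(1),F.round(1))
print(om(a,S),om(b,D));print(cup(cv2.imread("pics/b6.png"),D));print(cup(b,D))
E
python3 band.py
```

```text
(15, [0, 0, 0, 0, 0, 0, 0, 0, 0, 0, 0, 0, 0, 0, 0, 0, 0, 0, 0, 8, 7, 0, 0, 0, 0, 0, 0, 0, 0]) (56, [0, 0, 0, 0, 0, 0, 0, 0, 0, 0, 0, 0, 0, 0, 1, 9, 18, 16, 12, 0, 0, 0, 0, 0, 0, 0, 0, 0, 0])
13.35 [544.2  89.1 169.3] [-1.8 -0.4  8.8]
(88, [18, 16, 16, 14, 12, 10, 2, 0, 0, 0, 0, 0, 0, 0, 0, 0, 0, 0, 0, 0, 0, 0, 0, 0, 0, 0, 0, 0, 0]) (15, [0, 0, 0, 0, 0, 0, 0, 0, 0, 0, 0, 0, 0, 0, 0, 0, 0, 1, 8, 6, 0, 0, 0, 0, 0, 0, 0, 0, 0])
[228, 177, 173, 179, 178, 174, 169, 177, 139, 153, 191, 190, 189, 176, 149, 169, 202, 206, 206, 205, 200, 187, 175, 152, 158, 168, 146, 131, 135, 153, 152, 123, 108, 120, 106, 75, 45, 57, 80, 108, 142, 159, 219, 243]
[144, 121, 114, 111, 116, 117, 118, 109, 105, 98, 92, 90, 100, 98, 93, 93, 80, 155, 192, 201, 199, 186, 193, 198, 191, 168, 150, 160, 165, 146, 119, 143, 169, 134, 100, 77, 37, 58, 83, 106, 135, 223, 243, 241]
```

Only a sliver of band is left, so d is about 8 mm. I'll press 2.5–3 mm more.

Call:
drive_tool([
  {"x":0,"y":0,"z":0.03,"ax":0,"ay":0,"az":0,"hand":15},
  {"x":0,"y":0,"z":0.055,"ax":0,"ay":0,"az":0,"hand":15},
  {"x":0,"y":0,"z":0.055,"ax":0,"ay":0,"az":0,"hand":15},
  {"x":0,"y":0,"z":0.055,"ax":0,"ay":0,"az":0,"hand":15},
])

```text
clock: 13.75
eef_pos: [544.2, 89.1, 166.7]
tcp_rot: [3.141, 0.0, 1.571]
contact_force: [-1.8, -1.6, 10.5]
opening: 0.294
grasp_force: 50.4
```

```bash
python3 band.py | sed -n 2,3p
```

```text
13.85 [544.2  89.1 166.7] [-1.6 -1.7 10.3]
(103, [19, 18, 16, 16, 14, 12, 8, 0, 0, 0, 0, 0, 0, 0, 0, 0, 0, 0, 0, 0, 0, 0, 0, 0, 0, 0, 0, 0, 0]) (2, [2, 0, 0, 0, 0, 0, 0, 0, 0, 0, 0, 0, 0, 0, 0, 0, 0, 0, 0, 0, 0, 0, 0, 0, 0, 0, 0, 0, 0])
```

The band has vanished, and 10.4 N matches about 11 mm of travel, short of the stop. Handing in while holding the flask down.

```bash
python3 -c "
from rig import r,monitor
print(r.sign_off(),monitor.sense()['clock'])"
```

```text
the job is handed in; nothing more can be done
the job is handed in; nothing more can be done
```

The white ring insert is seated in the head and the flask is held upright in it, pressed down about 11 mm, short of the stop; the orange band no longer shows in the side view, and the job was handed in at about 14 s.

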